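# Drop the spent scanner battery through the spring flap

## Robot

A 6-joint arm with a two-finger parallel gripper is mounted at the origin on the work surface. World frame = base frame: x ahead of the robot, y to its left, z up, the work surface at z = 0. Lengths are in m, angles in rad, forces in N, time in s.
With the tool pointing down it reaches from about 0.3 to 0.875 m from the base axis. Payload 4.2 kg.
Tool frame: the origin (TCP) lies on the centre line of the jaws, within the pads' length; the fingertips stand nose_length ahead of it and the grasp point (between the pads) lies 6 mm ahead of it (nose_length is the distance from the TCP to the fingertips, in m); z points along the fingers, x is the direction in which the jaws open and shut, and the axes are right-handed (so a half turn about z gives the same grasp; the last joint's range is limited). The gripper opens to 85 mm and grips with 20 to 120 N. Pads are 22 mm wide; open, the fingers measure 114 mm over their backs; the gripper's body (76 mm by 85 mm) begins 54 mm behind the grasp point. The pads swing forward as they close: fully open they stand 13 mm farther back than shut.
Start: joints at [-1.147, 0.32, 1.565, -0, 1.257, -0.02], TCP at [0.247, -0.519, 0.256] pointing down, gripper open.
Joint ranges: [-3.11, 3.11], [-0.84, 2.01], [0.21, 2.61], [-1.34, 4.49], [0.05, 2.63], [-2.56, 2.56]. Speed limits (rad/s): [2.57, 2.57, 3.14, 3.14, 3.14, 3.14].

## Interface

Orientations are given as a rotation vector (axis times angle).
In Python, from station import get_obs, get_image, close_job, nose_length gives the robot as it stands. The module is installed in compiled form; this text tells all that it offers.
- The arm moves only by the shell command python3 -m pendant 'ROWS' [FORCE]. ROWS is text: rows parted by semicolons, each of 5 numbers parted by spaces: the shift along the world's x, y, z in cm, then the turn about the world's z in rad, then the finger opening in cm, from 0 to 8.54. In form: dx dy dz spin jaw; .... A call has 1 to 20 rows; each row is the pose to reach, as a shift and turn from the pose commanded when the call began; what a row does not reach only later rows make up. A row lasts 1/12 s, in which the tool goes at most 41.7 mm and 7.16 degrees, less where a joint would pass 70% of its speed; a pose out of reach is approached as far as the arm can. A call with a gripper value outside its range is refused whole. The fingers move at their own pace and stop on an object; FORCE is the grip in N (left out, the last holds). Time passes only in rows, so rows that repeat a pose let the fingers close. It gives the time, the measured TCP pose, the force and the opening at its end, in the units of the state.
- get_obs(): the state, without advancing time (a new reading comes with each control period).
- get_image(name): name is "scene" or "top" or "wrist"; returns a dict with "img" (400x640x3 uint8, red, green, blue), "fx", "fy", "cx", "cy" (pixels), "distortion" ([k1, k2, p1, p2, k3] as OpenCV has them; the pictures are not rectified), "extrinsics" (4x4, takes a point from world to camera coordinates); the wrist camera has in their place "tool_from_camera" (4x4, takes a point from camera to tool coordinates, whose origin is the TCP and whose axes are the tool frame's). Camera axes: x right, y down, z forward; pixel columns grow to the right and rows downward; lengths in m; the calibration is good to about 2 mm. A picture is of the moment at which its call begins: read the wrist's pose just before it. There is no depth.
- close_job(): hands the job in, once; it reports no verdict.
The state is a dict: "time_s": time; "q": joint angles; "joint_velocities": joint speeds; "joint_torque": joint torques, N m; "ee_pos": TCP position; "eef_rot": TCP orientation; "ft_force": force on the tool from outside, world axes, zero at the start; "wrist_torque": the same for the moment, N m; "opening": opening from 0.0 (shut) to 1.0 (fully open).
Only numpy, scipy, OpenCV 4.12 (cv2) and the standard library are available. Lean on these libraries where they do the work, as an engineer would, in place of code of your own. Each camera call takes 0.05 s, during which the arm holds its last target. There are 200 camera calls.

## Task

Put the spent orange battery pack into the yellow collection station without picking it up: push the red spring flap open with one finger and hold it open with that finger while the other finger pushes the orange pack along its channel and over the edge, so that it drops into the hopper. The orange pack must not shove against the flap on its way, and must never be lifted or carried. Let the flap close again behind it, and leave the blue pack, the bottle, the carton and the tape where they stand.

Things in the scene. Friction and masses are not known exactly. Their poses are not given: they have to be found in the camera images.
- station: Yellow battery collection station, fixed, 260 mm wide (y -130 to 130), x -170 to 210 mm. Origin on the table below the middle of the sill; x points along the channel from ledge to hopper, y left, z up. x < 0 is a solid grey-topped ledge, 115 mm high; x > 0 an open-topped hopper. The red flap stands just behind the sill. Nothing roofs over ledge, flap or hopper.
- sill (a point): Middle of the sill, the sheer edge at the ledge's end: station (0, 0, 115 mm), station axes. Before it a channel along x, centred on y = 0, between two black kerbs 8 mm wide, 10 mm high, inner faces at y = -30 and 30 mm, x -167 to -7 mm. Fixed yellow panels, tops 160 mm above the table, stand right (y -130 to -40 mm) and left (y 112 to 130 mm) of the flap, in its plane.
- hopper (a point): Centre of the hopper's black rubber floor: station (102, 0, 30 mm). Inside, the hopper is 205 mm along x (0 to 205) and 250 mm along y (-125 to 125); its far, left and right walls are 5 mm thick with tops 125 mm above the table; the near wall is the ledge.
- flap (a joint): Angle of the red flap, rad: 0 = closed (across the channel), grows as it swings away from the ledge into the hopper, stop at 1.45. A spring closes it: about 0.24 N m when shut, rising to 0.41 N m at the stop (about 6 N to start it when pushed 40 mm from the hinge, 2.3 N at the middle of the channel).
- flap_hinge (a point): Upright hinge axis at the flap's left end, at half height: station (6.5, 106, 140 mm). The flap is a red plate with a white stripe, 5 mm thick, 42 mm high (119 to 161 mm above the table), reaching 136 mm from the hinge to the right when shut (station y 106 to -30 mm), near face at station x = 4 mm. Hinge post 10 mm across, top 165 mm above the table.
- flap_edge (a point): Free end of the flap, at half its height, 136 mm from the hinge axis; moves with the flap.
- spent_center (a point): Centre of the spent orange battery pack: a loose block 45 mm long (its x, along the channel), 50 mm wide (y), 38 mm high, about 0.16 kg, with black top plate and brass contacts. It lies on the ledge in the channel with 5 mm of play at each side, centre 134 mm above the table, 70 to 115 mm before the sill, and tips into the hopper once its centre has passed the sill.
- good_center (a point): Centre of the good blue battery pack, same size, loose on the ledge to the right of the channel. To be left alone.
- cleaner: Blue bottle with white cap, 60 mm across, 150 mm high, standing on the table beside the station; origin at the centre of its foot. To be left alone.
- carton: Cardboard carton 80 x 60 x 70 mm high on the table beside the station; origin at the centre of its underside. To be left alone.
- tape: Clear roll of tape, 90 mm across, 45 mm high, lying flat on the table beside the station; origin at the centre of its underside. To be left alone.
Not all that is in view belongs to the job. There is more than one size of the part that bears spent_center; the job needs the largest.

How it is judged:
By the outcome, as a careful person would: the job done as asked, in the order asked, and still so for the second after the job is handed in, with the robot touching nothing.
It also fails if it takes over 40 s, if anything falls off the work surface, if the arm or the gripper's body presses on something with over 40 N, if the wrist force passes 120 N, or if a joint passes its speed limit or range.

## Working session

There is one attempt and no reset: what is moved stays moved. The work goes in short steps, Python scripts to look and compute and a shell command to move; the robot and the scene stay as the last step left them, time stands still between calls to the robot, and variables do not carry over. Pictures are saved under pics/ and viewed, about 8 in all and at most 12, crops included, and the job is handed in when it is done.

```bash
mkdir -p pics; python3 - <<'E'
from station import *
import cv2,numpy as np
print(nose_length, get_obs())
for n in("scene","top"):
    d=get_image(n);cv2.imwrite(f"pics/{n}1.png",d["img"][:,:,::-1]);print(n,d["fx"],d["cx"],d["cy"],d["distortion"],np.round(d["extrinsics"],3).tolist())
E
```

```text
0.025 {'time_s': 0.0, 'q': array([-1.14700193e+00,  3.20325505e-01,  1.56570383e+00, -1.14277599e-05,
        1.25738293e+00, -2.00091784e-02]), 'joint_velocities': array([ 0.00067726, -0.00095751, -0.00243404,  0.00271373, -0.00011927,
       -0.00089392]), 'joint_torque': array([-1.96716405e-04, -4.15517163e+01, -2.34158331e+01,  2.71950995e-05,
        8.18686851e-03,  2.92684511e-06]), 'ee_pos': array([ 0.24670575, -0.51890241,  0.25545328]), 'eef_rot': array([-2.65504186e+00,  1.67753103e+00,  2.39395275e-03]), 'ft_force': array([-0.01705327, -0.09065818,  0.04711139]), 'wrist_torque': array([ 0.02660063,  0.03056681, -0.01335174]), 'opening': 0.9994681217751815}
scene 435.4737765703299 317.48106104033553 204.60635581148625 [-0.02434108  0.          0.          0.          0.        ] [[0.844, 0.537, -0.003, -0.486], [0.313, -0.497, -0.81, -0.05], [-0.436, 0.682, -0.587, 1.352], [0.0, 0.0, 0.0, 1.0]]
top 366.1836051298488 320.7360122811526 198.42031309106846 [0.01019622 0.         0.         0.         0.        ] [[-0.025, -0.999, 0.026, 0.039], [-0.994, 0.022, -0.109, 0.557], [0.109, -0.029, -0.994, 0.812], [0.0, 0.0, 0.0, 1.0]]
```

View pics/top1.png

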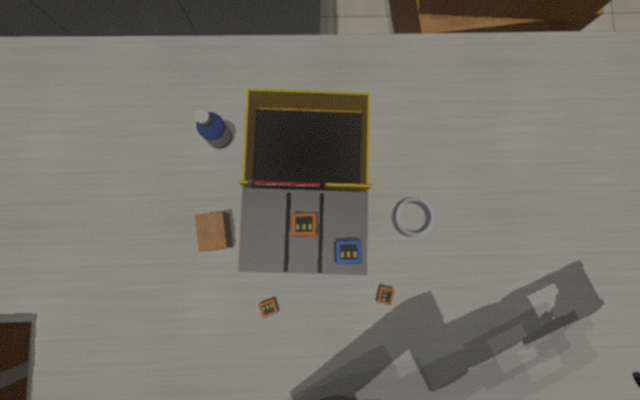

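View pics/scene1.png

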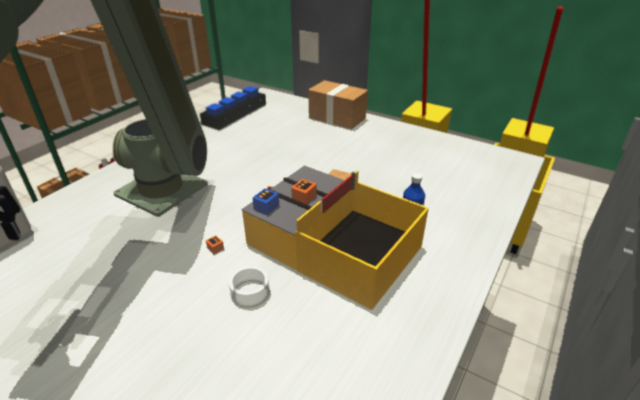

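```bash
cat > h.py <<'E'
import numpy as np,cv2
from station import *
def ray(d,pts,z):
    K=np.array([[d["fx"],0,d["cx"]],[0,d["fy"],d["cy"]],[0,0,1]]);E=d["extrinsics"]
    n=cv2.undistortPoints(np.array(pts,float).reshape(-1,1,2),K,np.array(d["distortion"])).reshape(-1,2)
    D=np.c_[n,np.ones(len(n))]@E[:3,:3];C=-E[:3,:3].T@E[:3,3]
    return C+D*((z-C[2])/D[:,2])[:,None]
def blobs(d,lo,hi,amin=40):
    h=cv2.cvtColor(d["img"],cv2.COLOR_RGB2HSV);m=cv2.inRange(h,lo,hi)
    m=cv2.morphologyEx(m,cv2.MORPH_CLOSE,np.ones((5,5)))
    return [c for c in cv2.findContours(m,0,2)[0] if cv2.contourArea(c)>amin]
E
python3 - <<'E'
from h import *
d=get_image("top");I=d["img"][:,:,::-1]
for n,lo,hi in(("yel",(22,120,60),(35,255,255)),("or",(5,140,90),(16,255,255)),("red",(172,120,60),(180,255,255)),("red0",(0,120,60),(4,255,255)),("blue",(100,120,60),(120,255,255))):
    for c in blobs(d,lo,hi): print(n,cv2.contourArea(c),[np.round(v,1).tolist() for v in cv2.minAreaRect(c)],np.round(cv2.boxPoints(cv2.minAreaRect(c))).tolist())
cv2.imwrite("pics/crop.png",cv2.resize(I[75:285,180:440],None,fx=3,fy=3,interpolation=cv2.INTER_CUBIC)[:600,:])
s=get_image("scene")
cv2.imwrite("pics/crops.png",cv2.resize(s["img"][150:310,210:440,::-1],None,fx=3.4,fy=3.4,interpolation=cv2.INTER_CUBIC))
E
```

```text
yel 50.5 [[348.0, 254.0], [4.0, 14.0], 90.0] [[341.0, 252.0], [355.0, 252.0], [355.0, 256.0], [341.0, 256.0]]
yel 57.5 [[303.5, 226.0], [4.0, 15.0], 90.0] [[296.0, 224.0], [311.0, 224.0], [311.0, 228.0], [296.0, 228.0]]
yel 2150.5 [[305.9, 139.0], [131.1, 98.0], 1.8] [[239.0, 186.0], [242.0, 88.0], [373.0, 92.0], [370.0, 190.0]]
or 186.0 [[268.0, 307.4], [13.7, 15.6], 68.2] [[258.0, 304.0], [273.0, 298.0], [278.0, 311.0], [263.0, 317.0]]
or 180.0 [[384.9, 294.7], [13.6, 15.3], 12.5] [[377.0, 301.0], [380.0, 286.0], [393.0, 289.0], [390.0, 304.0]]
or 514.5 [[303.5, 224.0], [22.0, 25.0], 90.0] [[291.0, 213.0], [316.0, 213.0], [316.0, 235.0], [291.0, 235.0]]
or 1114.0 [[476.0, 22.5], [17.0, 114.0], 90.0] [[419.0, 14.0], [533.0, 14.0], [533.0, 31.0], [419.0, 31.0]]
red0 132.0 [[287.0, 182.2], [66.1, 3.2], 1.8] [[254.0, 183.0], [254.0, 180.0], [320.0, 182.0], [320.0, 185.0]]
blue 488.0 [[348.0, 251.5], [21.0, 24.0], 90.0] [[336.0, 241.0], [360.0, 241.0], [360.0, 262.0], [336.0, 262.0]]
blue 199.0 [[210.6, 128.1], [17.3, 23.6], 67.2] [[196.0, 125.0], [218.0, 116.0], [225.0, 131.0], [203.0, 141.0]]
```

View pics/crop.png

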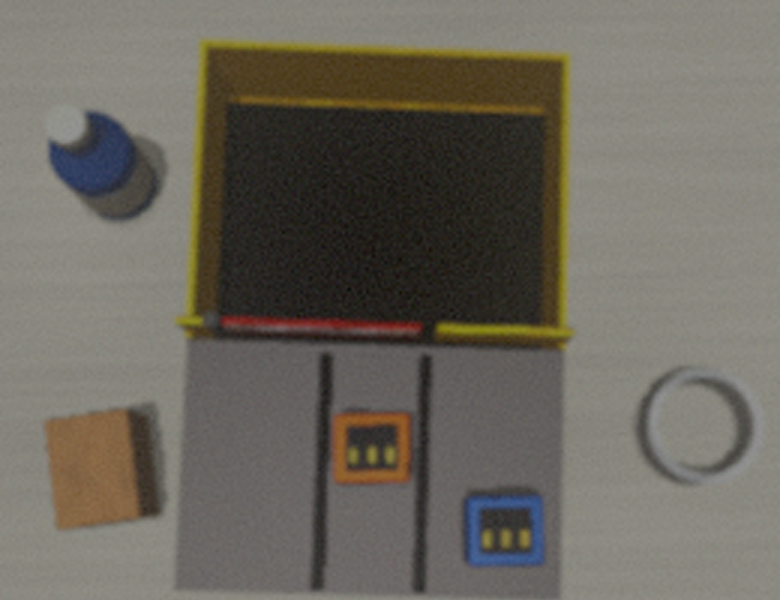

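```bash
python3 - <<'E'
from h import *
from scipy.spatial.transform import Rotation as R
d=get_image("top")
P=lambda a:[[180+x/3,75+y/3] for x,y in a]
far=ray(d,P([(203,42),(570,55)]),.125);led=ray(d,P([(187,340),(177,588),(563,347),(560,597)]),.115)
k=ray(d,P([(326,354),(317,590),(427,357),(420,592)]),.125)
fl=ray(d,[[253,182],[321.5,184.5]],.161);o=ray(d,[[303.7,224]],.153);b=ray(d,[[348,251.5]],.153)
print("far",far.round(4),"ledge",led.round(4),"kerb",k.round(4),"flap",fl.round(4),"or",o,"blue",b,sep="\n")
m=(k[0]+k[2])/2-(k[1]+k[3])/2;print("yaw ch",np.arctan2(m[1],m[0]),"far yaw",np.arctan2(*(far[0]-far[1])[[1,0]])-np.pi/2,"flap yaw",np.arctan2(*(fl[0]-fl[1])[[1,0]])-np.pi/2)
print("w",np.linalg.norm(far[0]-far[1]),np.linalg.norm(fl[0]-fl[1]))
# true fit: known station points
S=np.array([[210,130],[210,-130],[-170,130],[-170,-130],[-167,34],[-7,34],[-167,-34],[-7,-34],[6.5,-30]])/1e3
led2=led[[1,3]];W=np.vstack([far,led2,k[[1,0,3,2]],fl[1:]])[:,:2]
# similarity-free rigid fit
a,bb=S-S.mean(0),W-W.mean(0);H=a.T@bb;yaw=np.arctan2(H[0,1]-H[1,0],H[0,0]+H[1,1]);M=np.array([[np.cos(yaw),-np.sin(yaw)],[np.sin(yaw),np.cos(yaw)]])
t=W.mean(0)-M@S.mean(0);print("yaw",yaw,"origin",t);print(((W-S@M.T-t)*1e3).round(1).tolist())
print("orange st",(o[:,:2]-t)@M*1e3,"blue",(b[:,:2]-t)@M*1e3)
g=get_obs();Rt=R.from_rotvec(g["eef_rot"]).as_matrix();print(Rt.round(3),np.arctan2(Rt[1,0],Rt[0,0]))
E
```

```text
far
[[ 0.7809  0.1757  0.125 ]
 [ 0.7678 -0.0809  0.125 ]]
ledge
[[ 0.5728  0.1892  0.115 ]
 [ 0.4055  0.1961  0.115 ]
 [ 0.5624 -0.0695  0.115 ]
 [ 0.3924 -0.0608  0.115 ]]
kerb
[[0.5598 0.0936 0.125 ]
 [0.4024 0.102  0.125 ]
 [0.5563 0.0251 0.125 ]
 [0.3992 0.0338 0.125 ]]
flap
[[0.5782 0.1601 0.161 ]
 [0.5705 0.0275 0.161 ]]
or
[[0.49496514 0.06378401 0.153     ]]
blue
[[ 0.43986978 -0.02067386  0.153     ]]
yaw ch -0.05414205607472607 far yaw -0.050735781423553394 flap yaw -0.05796314728545515
w 0.2569230398770464 0.1328395037925224
yaw -0.05348568608227097 origin [0.56640394 0.0586827 ]
[[-2.2, -1.6], [-1.3, 1.5], [1.9, -1.5], [2.7, 1.3], [1.0, 0.4], [-1.4, 0.6], [1.4, 0.1], [-1.3, 0.0], [-0.7, -0.9]]
orange st [[-71.60935597   1.27487543]] blue [[-122.11079557  -86.00761819]]
[[ 0.429 -0.903 -0.   ]
 [-0.903 -0.429  0.001]
 [-0.001  0.    -1.   ]] -1.1269070864621837
```

```bash
python3 -m pendant '3 8 2 0.12 8.54; 6 15 2 0.24 8.54; 9 22 2 0.36 8.54; 12 29 2 0.48 8.54; 14 35 2 0.6 8.54; 16 40 2 0.72 8.54; 18 44 2 0.84 8.54; 20 48 2 0.96 8.54; 21 51 2 1.08 8.54; 22 54 2 1.2 8.54; 23 57 1 1.32 8.54; 24 59 0 1.44 8.54; 24.5 61 -1 1.55 8.54; 24.2 61.5 -2 1.6 8.54; 24.2 61.5 -3 1.67 8.54; 24.2 61.5 -3 1.68 8.54; 24.2 61.5 -3 1.68 8.54'
python3 - <<'E'
from h import *
from scipy.spatial.transform import Rotation as R
g=get_obs();Rt=R.from_rotvec(g["eef_rot"]).as_matrix();print(g["ee_pos"],np.arctan2(Rt[1,0],Rt[0,0]),g["q"],g["time_s"])
w=get_image("wrist");T=np.eye(4);T[:3,:3]=Rt;T[:3,3]=g["ee_pos"];w["extrinsics"]=np.linalg.inv(T@w["tool_from_camera"])
print(w["tool_from_camera"])
cv2.imwrite("pics/w1.png",w["img"][:,:,::-1])
for c in blobs(w,(5,140,60),(16,255,255),300): r=cv2.minAreaRect(c);print(r,ray(w,cv2.boxPoints(r),.153).round(4).tolist(),ray(w,[r[0]],.153))
E
```

```text
time_s: 1.67
ee_pos: [0.4894, 0.1009, 0.2239]
eef_rot: [-3.017, -0.865, 0.003]
ft_force: [0.5, 0.7, -1.0]
opening: 0.998
[0.48940254 0.10089304 0.22387616] 0.5585579446702609 [ 0.17876604  0.22713202  1.78178116  0.0028656   1.13487953 -0.38100299] 1.6667
[[ 9.99999869e-01 -4.14338211e-04 -2.98977742e-04  4.06333702e-05]
 [ 4.89627738e-04  9.44347638e-01  3.28948779e-01 -8.44342589e-02]
 [ 1.46042876e-04 -3.28948882e-01  9.44347717e-01 -1.17701929e-01]
 [ 0.00000000e+00  0.00000000e+00  0.00000000e+00  1.00000000e+00]]
((122.75, 254.25001525878906), (31.11269760131836, 38.890872955322266), 45.0) [[0.3663, -0.0055, 0.153], [0.3762, 0.0261, 0.153], [0.3954, 0.0183, 0.153], [0.3862, -0.0144, 0.153]] [[0.38103546 0.00651094 0.153     ]]
((305.8935241699219, 259.8899230957031), (70.10503387451172, 80.10084533691406), 30.699722290039062) [[0.469, 0.0412, 0.153], [0.4673, 0.1021, 0.153], [0.5154, 0.1013, 0.153], [0.5217, 0.0375, 0.153]] [[0.49269893 0.07196142 0.153     ]]
((197.27027893066406, 38.878379821777344), (45.20972442626953, 42.743736267089844), 9.462322235107422) [[0.3606, 0.1436, 0.153], [0.3551, 0.1655, 0.153], [0.3779, 0.1749, 0.153], [0.3842, 0.1534, 0.153]] [[0.36944986 0.15950983 0.153     ]]
((402.9892578125, 52.11469650268555), (103.30021667480469, 44.93846130371094), 48.601280212402344) [[0.44, 0.2092, 0.153], [0.4473, 0.2311, 0.153], [0.5034, 0.2201, 0.153], [0.497, 0.1964, 0.153]] [[0.47096062 0.21443123 0.153     ]]
```

View pics/w1.png

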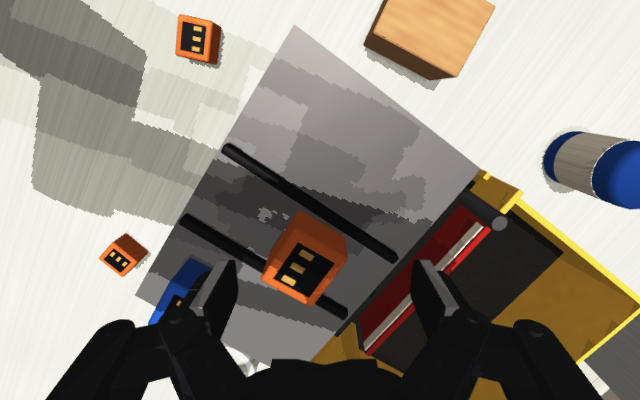

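```bash
python3 - <<'E'
from h import *
from scipy.spatial.transform import Rotation as R
g=get_obs();Rt=R.from_rotvec(g["eef_rot"]).as_matrix()
w=get_image("wrist");T=np.eye(4);T[:3,:3]=Rt;T[:3,3]=g["ee_pos"];w["extrinsics"]=np.linalg.inv(T@w["tool_from_camera"])
y=-.0535;M=np.array([[np.cos(y),-np.sin(y)],[np.sin(y),np.cos(y)]]);t=np.array([.5664,.0587])
st=lambda p:((p[:,:2]-t)@M*1e3).round(1).tolist()
print("plate",st(ray(w,[(299,275)],.153)),"kerbL",st(ray(w,[(225,148),(395,258)],.125)),"kerbR",st(ray(w,[(183,218),(345,315)],.125)),"ledge corner",st(ray(w,[(294,25),(478,167)],.115)),"tcp",st(g["ee_pos"][None]))
Tc=w["tool_from_camera"]
for px in((237,262),(204,262),(412,262),(435,262)):
    D=Tc[:3,:3]@[(px[0]-w["cx"])/w["fx"],(px[1]-w["cy"])/w["fy"],1]
    for x in(.0425,.05):
        s=(np.sign(D[0])*x-Tc[0,3])/D[0]; print(px,x,(Tc[:3,3]+s*D).round(4))
cv2.imwrite("pics/w1c.png",cv2.resize(w["img"][180:400,150:480,::-1],None,fx=2.4,fy=2.4,interpolation=cv2.INTER_CUBIC))
E
```

```text
plate [[-71.7, -6.7]] kerbL [[-164.2, 33.6], [-9.1, 34.3]] kerbR [[-164.6, -32.5], [-8.7, -33.9]] ledge corner [[-168.7, 128.1], [-1.4, 128.2]] tcp [[-79.6, 35.7]]
(237, 262) 0.0425 [-0.0425 -0.0054  0.0147]
(237, 262) 0.05 [-0.05    0.0085  0.038 ]
(204, 262) 0.0425 [-0.0425 -0.0272 -0.0218]
(204, 262) 0.05 [-0.05   -0.0171 -0.0049]
(412, 262) 0.0425 [ 0.0425 -0.0067  0.0124]
(412, 262) 0.05 [0.05   0.007  0.0354]
(435, 262) 0.0425 [ 0.0425 -0.0228 -0.0145]
(435, 262) 0.05 [ 0.05   -0.0119  0.0037]
```

View pics/w1c.png

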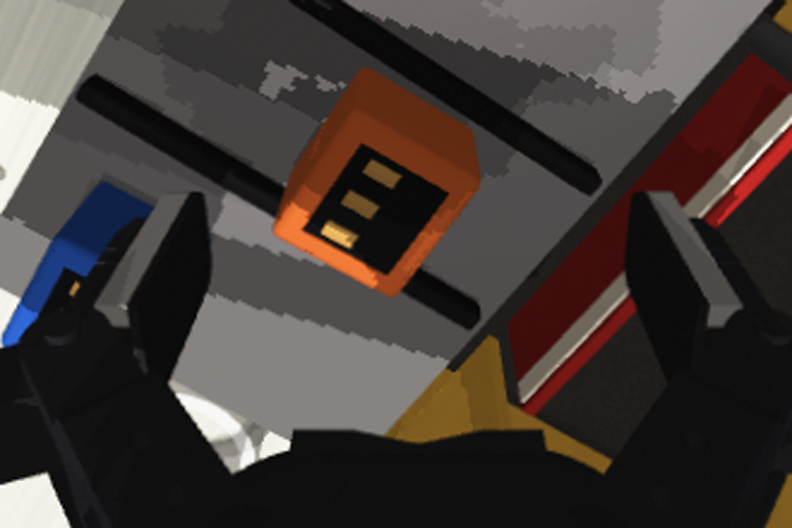

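```bash
python3 -m pendant '0 0 -2.5 0 8.54; 0 0 -5 0 8.54; 0 0 -6.5 0 8.54; 0 0 -7.8 0 8.54; 0 0 -7.8 0 8.54; 0 0 -7.8 0 8.54'; python3 -m pendant '0.7 -0.04 0 0 8.54; 1.4 -0.07 0 0 8.54; 2.1 -0.11 0 0 8.54; 2.8 -0.15 0 0 8.54; 3.5 -0.18 0 0 8.54; 4.2 -0.22 0 0 8.54; 4.9 -0.26 0 0 8.54; 5.4 -0.29 0 0 8.54; 5.4 -0.29 0 0 8.54; 5.4 -0.29 0 0 8.54'
python3 - <<'E'
from h import *
y=-.0535;M=np.array([[np.cos(y),-np.sin(y)],[np.sin(y),np.cos(y)]]);t=np.array([.5664,.0587])
print("tcp st",(get_obs()["ee_pos"][:2]-t)@M*1e3)
a=get_image("top")["img"][75:285,200:400,::-1];b=get_image("scene")["img"][130:330,220:450,::-1]
w=get_image("wrist")["img"][...,::-1]
a=cv2.resize(a,(380,399));b=cv2.resize(b,(400,348))
c=np.zeros((600,800,3),np.uint8);c[:399,:380]=a;c[:348,400:]=b;c[350:600,400:]=cv2.resize(w,(400,250));cv2.imwrite("pics/m1.png",c)
E
```

```text
time_s: 2.27
ee_pos: [0.4887, 0.0943, 0.1487]
eef_rot: [3.023, 0.855, -0.001]
ft_force: [-0.1, -0.5, 0.6]
opening: 0.997
time_s: 3.1
ee_pos: [0.5416, 0.0931, 0.1479]
eef_rot: [-3.021, -0.858, 0.007]
ft_force: [-7.5, 1.1, 2.6]
opening: 1.002
tcp st [-26.63800054  33.01140186]
```

View pics/m1.png

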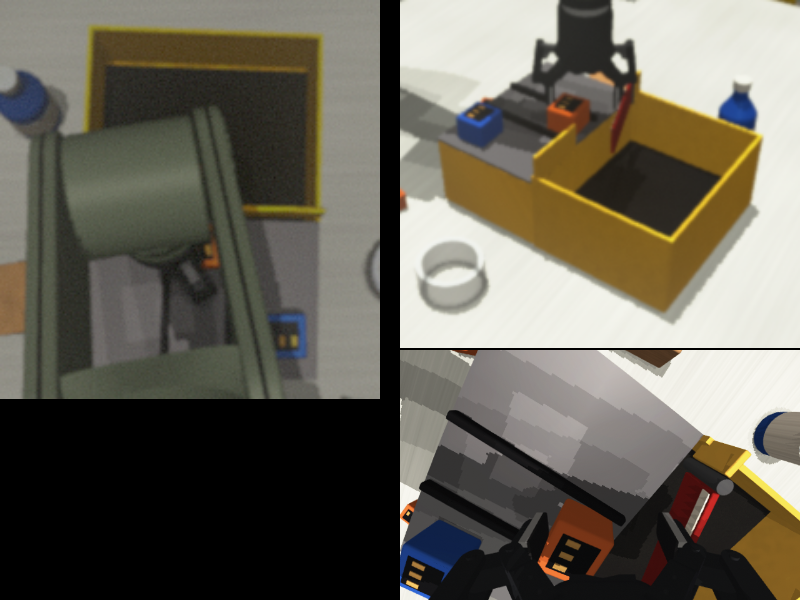

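Flap is open on one finger, the pack is in the channel short of the sill, and it's clear of the flap. Continue.

```bash
python3 -m pendant '0.7 -0.04 0 0 8.54; 1.4 -0.07 0 0 8.54; 2.1 -0.11 0 0 8.54; 2.8 -0.15 0 0 8.54; 3.5 -0.19 0 0 8.54; 4.1 -0.22 0 0 8.54; 4.7 -0.25 0 0 8.54; 5.2 -0.28 0 0 8.54; 5.5 -0.29 0 0 8.54; 5.5 -0.29 0 0 8.54; 5.5 -0.29 0 0 8.54; 5.5 -0.29 0 0 8.54'
python3 - <<'E'
from h import *
y=-.0535;M=np.array([[np.cos(y),-np.sin(y)],[np.sin(y),np.cos(y)]]);t=np.array([.5664,.0587])
print("tcp st",(get_obs()["ee_pos"][:2]-t)@M*1e3)
b=get_image("scene")["img"][130:330,220:450,::-1]
w=get_image("wrist")["img"][...,::-1]
c=np.zeros((600,800,3),np.uint8);c[:348,400:]=cv2.resize(b,(400,348));c[350:600,400:]=cv2.resize(w,(400,250));cv2.imwrite("pics/m2.png",c[:,400:])
E
```

```text
time_s: 4.25
ee_pos: [0.5967, 0.0888, 0.147]
eef_rot: [3.021, 0.858, -0.008]
ft_force: [-3.4, -3.4, -1.1]
opening: 1.003
tcp st [28.63506945 31.69169614]
```

View pics/m2.png

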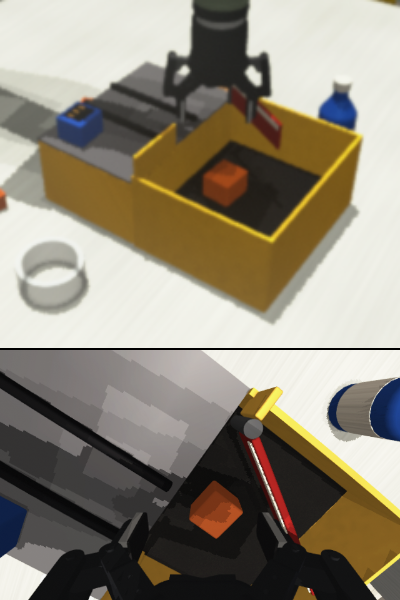

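The pack is on the hopper floor. Next: back out along the same line so the flap closes gently, then lift and clear.

```bash
python3 -m pendant '-1 0.05 0 0 8.54; -2 0.11 0 0 8.54; -3 0.16 0 0 8.54; -4 0.21 0 0 8.54; -5 0.27 0 0 8.54; -6 0.32 0 0 8.54; -7 0.37 0 0 8.54; -8 0.43 0 0 8.54; -9 0.48 0 0 8.54; -10 0.53 0 0 8.54; -10 0.53 0 0 8.54; -10 0.53 3 0 8.54; -10 0.53 6 0 8.54; -10 0.53 9 0 8.54; -10 0.53 12 0 8.54; -10 0.53 12 0 8.54'
python3 -m pendant '0 -4 0 0 8.54; 0 -8 0 0 8.54; -1 -12 0 0 8.54; -2 -16 0 0 8.54; -3 -20 0 0 8.54; -4 -24 0 0 8.54; -5 -28 0 0 8.54; -6 -32 0 0 8.54; -8 -36 0 0 8.54; -10 -40 0 0 8.54; -12 -44 0 0 8.54; -12 -44 0 0 8.54; -12 -44 0 0 8.54'
python3 - <<'E'
from h import *
d=get_image("top")
for n,z,lo,hi in(("or",.068,(5,140,50),(16,255,255)),("red0",.161,(0,120,60),(4,255,255)),("blue",.153,(100,120,60),(120,255,255))):
    for c in blobs(d,lo,hi):r=cv2.minAreaRect(c);print(n,np.round(r[0],1),np.round(r[1],1),r[2],ray(d,[r[0]],z).round(3))
c=np.zeros((420,800,3),np.uint8)
c[:399,:380]=cv2.resize(d["img"][75:285,190:390,::-1],(380,399));c[:348,400:]=cv2.resize(get_image("scene")["img"][130:330,220:450,::-1],(400,348));cv2.imwrite("pics/m3.png",c)
E
```

```text
time_s: 5.68
ee_pos: [0.5015, 0.096, 0.2748]
eef_rot: [3.021, 0.858, 0.022]
ft_force: [1.5, 1.1, 0.1]
opening: 1.0
time_s: 6.77
ee_pos: [0.3771, -0.3473, 0.268]
eef_rot: [3.023, 0.851, 0.0]
ft_force: [1.1, -0.2, 0.3]
opening: 1.0
or [ 14.5 345. ] [29. 44.] 0.0 [[0.266 0.66  0.068]]
or [268.1 307.4] [13.9 15.6] 69.44395446777344 [[0.324 0.144 0.068]]
or [384.7 294.8] [13.9 15.9] 11.309932708740234 [[ 0.343 -0.105  0.068]]
or [302.5 168. ] [28. 25.] 90.0 [[0.622 0.066 0.068]]
or [503.   15.5] [ 31. 212.] 90.0 [[ 0.975 -0.411  0.068]]
red0 [287.  182.3] [66.1  3.4] 1.7623910903930664 [[0.576 0.094 0.161]]
blue [348. 251.] [24. 22.] 0.0 [[ 0.441 -0.021  0.153]]
blue [211.  127.8] [15.7 23.9] 66.03751373291016 [[0.69  0.244 0.153]]
```

View pics/m3.png

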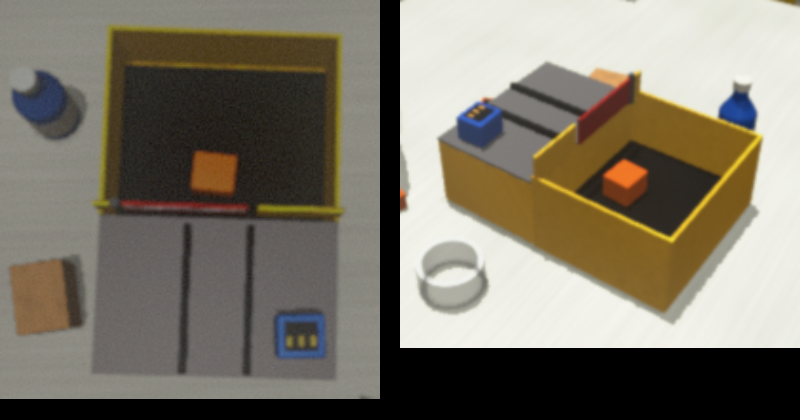

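Everything is as it should be: the pack is in the hopper, the flap is shut, and the other objects haven't moved.

```bash
python3 -c "from station import *;print(close_job())"
```

```text
the job is handed in; nothing more can be done
None
```

The orange pack is in the hopper, and I handed the job in about 7 s into the 40 s limit. One finger pushed the red flap open and held it while the other finger pushed the pack along its channel and over the sill. The pack was never gripped or lifted. I then backed out along the same line so the flap closed gently, and moved the arm clear.

**Order:** the pack slid about 16 mm by my estimate before the flap began to open. At full opening the gripper cannot reach both the flap and the back of the pack at its starting place. In the pictures taken during the push, the flap stayed well ahead of the pack.

**Final checks:**
- **Pack:** it lies on the hopper floor, tipped over, at about station (55, 4) mm.
- **Flap:** its measured position is the same as at the start, within 0.1 pixel, so it is shut.
- **Other objects:** the blue pack measured within about 1 mm of where it was, and the bottle within 1 pixel. The carton and the tape look unmoved in the pictures, but I did not measure them, and the top picture cut the tape off.
- **Forces:** the readings at the end of each move stayed below about 9 N.

No check failed. My first hand-picked position for the pack in the wrist picture was about 8 mm off sideways. An enlarged crop put it within about 1 mm of the top camera's position.

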